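# Stamp the passed grain-sample card

## Robot

A 6-joint arm with a two-finger parallel gripper is mounted at the origin on the work surface. World frame = base frame: x ahead of the robot, y to its left, z up, the work surface at z = 0. Lengths are in m, angles in rad, forces in N, time in s.
With the tool pointing down it reaches from about 0.325 to 1 m from the base axis. Payload 5.1 kg.
Tool frame: the origin (TCP) lies at the centre of the arm's flange, where the gripper is bolted on; the fingertips stand 173 mm ahead of it and the grasp point (between the pads) lies 155 mm ahead of it; z points along the fingers, x is the direction in which the jaws open and shut, and the axes are right-handed (so a half turn about z gives the same grasp; the last joint's range is limited). The gripper opens to 85 mm and grips with 20 to 120 N. Pads are 22 mm wide; open, the fingers measure 114 mm over their backs; the gripper's body (76 mm by 85 mm) begins 54 mm behind the grasp point. The pads swing forward as they close: fully open they stand 13 mm farther back than shut.
Start: joints at [1.179, 0.124, 1.65, -0, 1.367, -0.083], TCP at [0.198, 0.619, 0.405] pointing down, gripper open.
Joint ranges: [-2.61, 2.61], [-1.02, 2.33], [0.03, 2.71], [-1.35, 4.49], [0.32, 2.68], [-2.91, 2.91]. Speed limits (rad/s): [2.57, 2.57, 3.14, 3.14, 3.14, 3.14].

## Interface

Orientations are given as [roll, pitch, yaw] about the fixed x, y, z axes, in that order (R = Rz(yaw) Ry(pitch) Rx(roll)).
In Python, from station import arm, cams gives the robot as it stands.
- The arm moves only by the tool carry_out, never from a script. Its arguments are lists of equal length, an entry for each row: "offset": the shift along the tool's x, y, z in mm, a list of three; "rotation": the turn, a rotation vector about the tool's x, y, z in degrees, a list of three. In form: {"offset": [[dx, dy, dz], ...], "rotation": [[wx, wy, wz], ...]}. A call has 1 to 20 rows; each row is the pose to reach, as a shift and turn from the pose measured when the call began, along the tool's axes at that moment; what a row does not reach only later rows make up. A row lasts 1/10 s, in which the tool goes at most 50 mm and 8.59 degrees, less where a joint would pass 70% of its speed; a pose out of reach is approached as far as the arm can. A call with a gripper value outside its range is refused whole. "gripper" is the finger opening in mm, from 0 to 85.4, set as the call begins (left out, the last holds). The fingers move at their own pace and stop on an object; "force" is the grip in N (left out, the last holds). Time passes only in rows, so rows that repeat a pose let the fingers close. It gives the time, the measured TCP pose, the force and the opening at its end, in the units of the state.
- arm.read_state(): the state, without advancing time (a new reading comes with each control period).
- cams.snapshot(name): name is "side" or "top" or "wrist"; returns a dict with "frame" (400x640x3 uint8, blue, green, red), "range_z" (400x640 float32, m along the optical axis (not along the pixel's ray), 0 where there is no reading), "mtx" (3x3 intrinsics, pixels), "position" and "attitude" of the camera in the world. Camera axes: x right, y down, z forward; pixel columns grow to the right and rows downward; lengths in m; the calibration is good to about 2 mm. The wrist camera is an equidistant fisheye: a pixel r from the principal point sees the ray r / f radians off the axis. A picture is of the moment at which its call begins.
- arm.hand_in(): hands the job in, once; it reports no verdict.
The state is a dict: "clock": time; "qpos": joint angles; "joint_vel": joint speeds; "tau": joint torques, N m; "tcp_pos": TCP position; "orientation": TCP orientation; "force": force on the tool from outside, world axes, zero at the start; "ft_torque": the same for the moment, N m; "gripper_width": finger opening in m.
Only numpy, scipy, OpenCV 4.12 (cv2) and the standard library are available. Lean on these libraries where they do the work, as an engineer would, in place of code of your own. Each camera call takes 0.05 s, during which the arm holds its last target.

## Task

Take the blue hand stamp and press it squarely and evenly inside the printed ring of the card on the green stamping stand, pushing the sprung plate down about half its travel and holding for a second without slamming it. Lift the stamp straight up without sliding it off the ring, keep hold of it, and set it back standing upright on its blue rest disc, then let go.

Things in the scene. Friction and masses are not known exactly. Their poses are not given: they have to be found in the camera images.
- stamp_blue: The hand stamp with the blue grip (stamps with red and black grips stand nearby and are not the ones wanted). Round, 95 mm tall, about 0.12 kg; origin at the centre of its underside, z axis up along the stamp. From the bottom: round foot 40 mm in diameter, 18 mm high (4 mm black rubber face, then wood); steel neck 20 mm in diameter up to 43 mm; straight blue grip 30 mm in diameter from 43 to 95 mm. It stands upright on its rest at the start. Take it by the blue grip.
- rest_blue: The blue-rimmed flat disc with a white middle that the blue stamp stands on: 90 mm in diameter, 6 mm thick, fixed to the table for the whole run; origin at the centre of its underside. Two other discs, red and black, carry the other stamps; disc centres are at least 95 mm apart.
- stand: The stamping stand with the GREEN plate (its twin with an orange plate is not to be used). White base 130 x 130 mm, 34 mm high with its step, fixed; origin at the centre of its underside, z up. Above its centre a level green plate 100 x 100 mm carries a white card with a green ring, 60 mm in outer diameter, 53 mm in inner; the ring's centre is straight above the stand's origin and the card's surface lies 61 mm above it when the plate is up (the firm surface 60 mm).
- platen (a joint): How far the green plate of the stand is pushed down, in m: 0 at the top (at rest), 0.012 at its hard stop. It slides straight down on springs: it starts to sink at about 3 N, needs about 6 N at 4 mm, 8 N at 6 mm and 12.5 N at 12 mm, and comes back up by itself.
Mind the look-alikes: they are no part of the job. What is shaped like the stamp_blue but yellow is not meant.

How it is judged:
On the way, in this order (a step that is already met when the one before it is completed fails the run):
1. the blue stamp, upright within 10 degrees and centred on the ring within 12 mm, presses the green plate down by more than 3 mm with 4 to 30 N for 0.3 s (value of joint platen above 0.003 m and horizontal distance between stamp_blue and stand below 0.012 m and angle between stamp_blue's own z axis and vertical below 0.175 rad and contact force between stamp_blue and stand between 4 and 30 N), for 0.3 s.
2. the stamp is lifted straight up: its foot 15 mm or more clear of the card while still within 25 mm of the ring's centre, the plate back up (z of stamp_blue in the frame of stand above 0.075 m and horizontal distance between stamp_blue and stand below 0.025 m and value of joint platen below 0.0015 m).
At the end, for the whole second after the job is handed in: The blue stamp stands upright (within 6 degrees), at rest and released, with its whole foot on its blue rest disc (centres within 25 mm), and the green plate is back up (within 1.5 mm) (horizontal distance between stamp_blue and rest_blue below 0.025 m and z of stamp_blue in the frame of rest_blue between 0.003 and 0.01 m and angle between stamp_blue's own z axis and vertical below 0.1 rad and linear speed of stamp_blue below 0.02 m/s and value of joint platen below 0.0015 m); the robot touches nothing.
It fails at once if the blue stamp bears on the green stand more than 16 mm off the ring's centre or leaning more than 15 degrees (smeared or slid off the ring) (contact force between stamp_blue and stand above 0.5 N and (horizontal distance between stamp_blue and stand above 0.016 m or angle between stamp_blue's own z axis and vertical above 0.262 rad)).
It fails at once if the blue stamp is slammed on the stand with more than 40 N (contact force between stamp_blue and stand above 40 N).
It fails at once if the blue stamp is let go more than 20 mm above its rest disc (dropped, or left standing on the stand) (contact force between the fingers and stamp_blue below 0.1 N and z of stamp_blue in the frame of rest_blue above 0.026 m).
It also fails if it takes over 53 s, if anything falls off the work surface, if the arm or the gripper's body presses on something with over 40 N, if the wrist force passes 120 N, or if a joint passes its speed limit or range.

## Working session

There is one attempt and no reset: what is moved stays moved. The work goes in short steps, Python scripts to look and compute and a tool call to move; the robot and the scene stay as the last step left them, time stands still between calls to the robot, and variables do not carry over. Pictures are saved under pics/ and viewed, and the job is handed in when it is done.

Besides the shell and the picture viewer there is one more tool, called as a command line: name --argument value ..., lists and objects as JSON in quotes. carry_out: Moves the arm, as the interface text tells. Its arguments: {"type":"object","properties":{"offset":{"type":"array","items":{"type":"array","items":{"type":"number"}}},"rotation":{"type":"array","items":{"type":"array","items":{"type":"number"}}},"gripper":{"type":"number"},"force":{"type":"number"}},"required":["offset","rotation"]}

```bash
ls; mkdir -p pics; python3 - <<'E'
from station import arm,cams
import cv2,numpy as np
print(arm.read_state())
for n in("side","top"):
    s=cams.snapshot(n); cv2.imwrite(f"pics/{n}0.png",s["frame"]); np.savez(f"{n}0.npz",**s); print(n,s["mtx"],s["position"],s["attitude"])
E
```

```text
pics
{'clock': 0.0, 'qpos': array([ 1.17942092e+00,  1.24527698e-01,  1.65171703e+00,  3.26474673e-05,
        1.36748872e+00, -8.26154191e-02]), 'joint_vel': array([ 5.04059596e-04, -3.67921165e-04, -8.13917656e-04,  1.17818148e-03,
        1.17255129e-04, -4.33327161e-05]), 'tau': array([-2.59302878e-04, -4.23596799e+01, -3.65450299e+01, -5.57357373e-05,
        6.83068880e-03,  7.51836012e-06]), 'tcp_pos': array([0.19745634, 0.61901348, 0.40341257]), 'orientation': array([-3.14138414e+00,  2.13085695e-03,  1.26202994e+00]), 'force': array([ 0.86280758,  0.16410312, -0.09476412]), 'ft_torque': array([ 0.01499564, -0.04321477, -0.00031172]), 'gripper_width': 0.08547703149173949}
side [[467.9289394    0.         308.78600381]
 [  0.         467.9289394  204.61293671]
 [  0.           0.           1.        ]] [ 0.44361952 -0.94100012  0.81551692] [-2.28443925  0.00826795 -0.06737746]
top [[385.00843426   0.         315.00177686]
 [  0.         385.00843426 199.34777342]
 [  0.           0.           1.        ]] [ 0.30502372 -0.061001    0.99272275] [-2.95568614  0.01243527 -1.5501089 ]
```

View pics/top0.png

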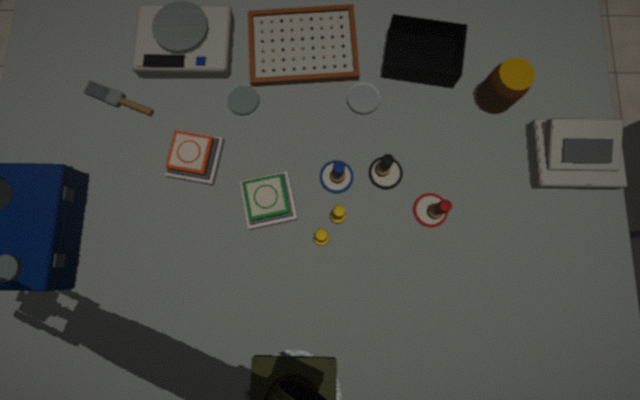

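View pics/side0.png

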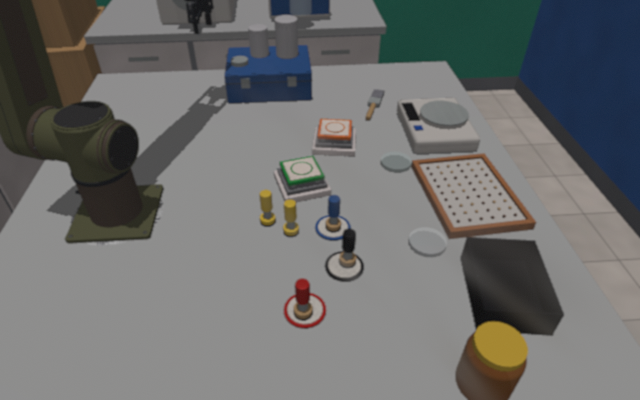

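The top view shows the blue stamp at about (338,172) on its disc at (337,177), and the green ring at (266,196). Two yellow stamps are at (339,214) and (321,237), and the black stamp is at (385,165).

```bash
cat > h.py <<'E'
import numpy as np,cv2
from scipy.spatial.transform import Rotation as R
def pts(s):
    K=s["mtx"];z=s["range_z"];v,u=np.indices(z.shape)
    P=np.stack([(u-K[0,2])/K[0,0]*z,(v-K[1,2])/K[1,1]*z,z],-1)
    return P@R.from_euler('xyz',s["attitude"]).as_matrix().T+s["position"]
def ray(s,u,v,h):
    K=s["mtx"];d=R.from_euler('xyz',s["attitude"]).as_matrix()@np.array([(u-K[0,2])/K[0,0],(v-K[1,2])/K[1,1],1])
    return s["position"]+d*(h-s["position"][2])/d[2]
E
python3 - <<'E'
from h import *
for n,bx in(("top",dict(blue=(315,155,360,197),green=(235,165,302,232),y1=(328,203,350,226),y2=(310,226,332,247),blk=(365,150,408,190))),("side",dict(blue=(312,190,356,242),green=(270,150,335,200)))):
    s=np.load(n+"0.npz");P=pts(s);f=s["frame"];hsv=cv2.cvtColor(f,cv2.COLOR_BGR2HSV)
    z=s["range_z"]
    for k,(a,b,c,d) in bx.items():
        p=P[b:d,a:c].reshape(-1,3);h=hsv[b:d,a:c].reshape(-1,3).astype(int)
        hue={"blue":(105,130),"green":(50,85),"y1":(18,35),"y2":(18,35),"blk":(0,180)}[k]
        m=(h[:,0]>=hue[0])&(h[:,0]<=hue[1])&(h[:,1]>(90 if k!="blk" else -1))
        q=p[m];print(n,k,m.sum())
        for lo,hi in((-.01,.003),(.003,.02),(.02,.045),(.045,.057),(.057,.07),(.07,.09),(.092,.12)):
            w=q[(q[:,2]>lo)&(q[:,2]<=hi)]
            if len(w):print("  ",lo,len(w),w.mean(0).round(4),w.min(0).round(3),w.max(0).round(3))
E
python3 - <<'E'
from h import *
a=cv2.imread("pics/top0.png")[130:260,220:420];b=cv2.imread("pics/side0.png")[140:290,250:390]
cv2.imwrite("pics/c1.png",cv2.resize(a,None,fx=4,fy=4,interpolation=2))
cv2.imwrite("pics/c2.png",cv2.resize(b,None,fx=4,fy=4,interpolation=2))
E
```

```text
top blue 281
   -0.01 18 [ 0.5496 -0.1025  0.0023] [ 0.515 -0.141 -0.002] [ 0.588 -0.057  0.003]
   0.003 149 [ 0.5475 -0.097   0.0053] [ 0.51  -0.141  0.003] [ 0.595 -0.057  0.009]
   0.07 5 [ 0.5422 -0.0972  0.0864] [ 0.541 -0.108  0.084] [ 0.544 -0.091  0.089]
   0.092 102 [ 0.5534 -0.1014  0.0996] [ 0.54  -0.114  0.094] [ 0.568 -0.09   0.103]
top green 381
   0.02 7 [0.4798 0.13   0.0331] [0.437 0.12  0.031] [0.522 0.14  0.034]
   0.045 43 [0.474  0.0736 0.056 ] [0.429 0.02  0.053] [0.539 0.133 0.057]
   0.057 330 [0.4808 0.0714 0.0592] [0.428 0.02  0.057] [0.543 0.135 0.063]
top y1 231
   -0.01 10 [ 0.4597 -0.0898 -0.001 ] [ 0.443 -0.1   -0.004] [ 0.478 -0.085  0.001]
   0.003 72 [ 0.44   -0.1017  0.0161] [ 0.431 -0.123  0.004] [ 0.462 -0.087  0.02 ]
   0.02 2 [ 0.4412 -0.0964  0.0321] [ 0.435 -0.106  0.021] [ 0.448 -0.087  0.044]
   0.045 4 [ 0.4382 -0.1021  0.0493] [ 0.434 -0.116  0.046] [ 0.444 -0.091  0.052]
   0.057 10 [ 0.437  -0.1013  0.0626] [ 0.434 -0.112  0.057] [ 0.445 -0.091  0.069]
   0.07 17 [ 0.4386 -0.1003  0.079 ] [ 0.434 -0.116  0.07 ] [ 0.45 -0.09  0.09]
   0.
[... 1172 characters left out ...]
79 -0.205  0.09 ]
   0.092 118 [ 0.5734 -0.2197  0.0995] [ 0.559 -0.234  0.092] [ 0.588 -0.206  0.104]
side blue 275
   0.003 78 [ 0.5387 -0.1195  0.0076] [ 0.511 -0.143  0.004] [ 0.595 -0.066  0.011]
   0.045 4 [ 0.5519 -0.1108  0.056 ] [ 0.543 -0.113  0.055] [ 0.559 -0.107  0.057]
   0.057 39 [ 0.5524 -0.1112  0.0635] [ 0.542 -0.115  0.057] [ 0.564 -0.105  0.07 ]
   0.07 62 [ 0.5521 -0.1133  0.0806] [ 0.542 -0.218  0.07 ] [ 0.564 -0.105  0.09 ]
   0.092 87 [ 0.553  -0.1106  0.1005] [ 0.541 -0.224  0.092] [ 0.576 -0.092  0.105]
side green 207
   0.045 56 [0.4873 0.0311 0.0543] [0.441 0.019 0.05 ] [0.539 0.053 0.057]
   0.057 150 [0.4739 0.0456 0.0612] [0.429 0.019 0.057] [0.542 0.114 0.065]
```

View pics/c1.png

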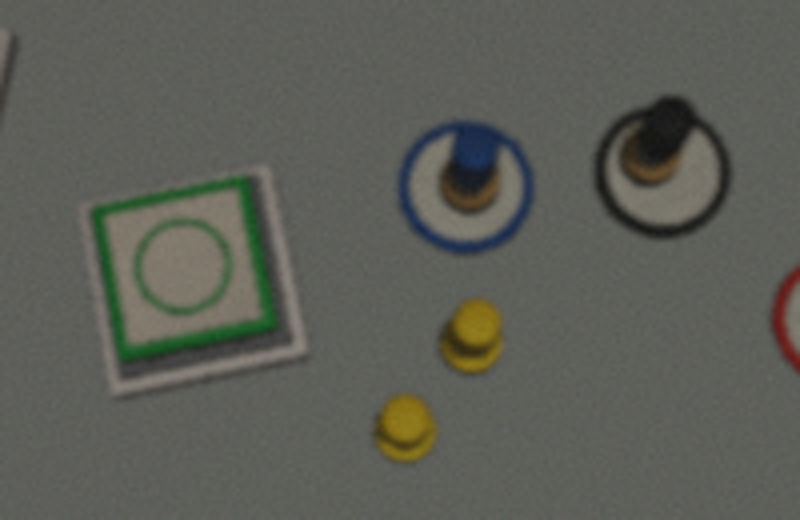

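View pics/c2.png

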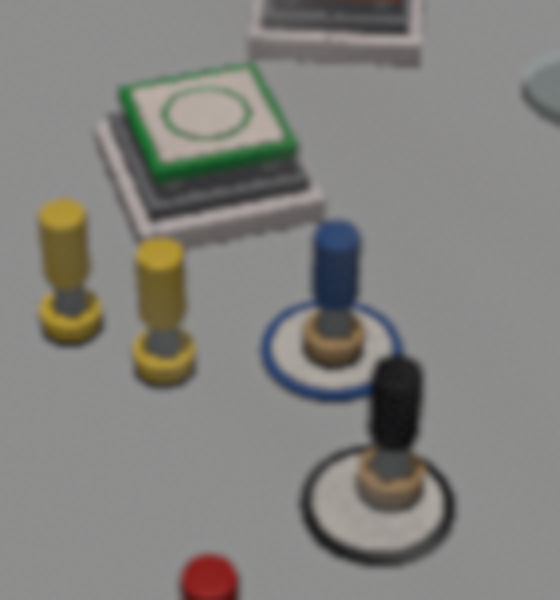

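```bash
python3 - <<'E'
from h import *
def green(f): 
    g=f.astype(int);return ((g[...,1]-np.maximum(g[...,0],g[...,2]))>12).astype(np.uint8)
def blue(f):
    g=f.astype(int);return ((g[...,0]-g[...,2])>25).astype(np.uint8)
for n,rb,db,tb in(("top",(250,180,282,212),(316,156,357,197),(330,158,347,172)),("side",(286,158,318,180),(312,212,356,242),(325,193,344,206))):
    s=np.load(n+"0.npz");f=s["frame"]
    def sub(m,b):
        o=np.zeros_like(m);o[b[1]:b[3],b[0]:b[2]]=m[b[1]:b[3],b[0]:b[2]];return o
    u=f[...].astype(float); w=np.clip(u[...,1]-np.maximum(u[...,0],u[...,2]),0,None)
    m=sub(green(f),rb);nn,l,st,c=cv2.connectedComponentsWithStats(m,connectivity=8)
    print(n,"green comps",[(tuple(st[i]),c[i].round(2)) for i in range(1,nn) if st[i,4]>15])
    k=np.argmax(st[1:,4])+1; yy,xx=np.nonzero(l==k)
    e=cv2.fitEllipseDirect(np.stack([xx,yy],1).astype(np.float32));print(" ring",e,ray(s,*e[0],.061).round(4))
    # disc
    m=sub(blue(f),db);yy,xx=np.nonzero(m)
    p=np.array([ray(s,a,b,.006)[:2] for a,b in zip(xx,yy)])
    c=np.array([.553,-.099])
    from scipy.optimize import least_squares
    r=least_squares(lambda q:np.hypot(*(p-q[:2]).T)-q[2],[*c,.042],loss="soft_l1",f_scale=.002);print(" disc",r.x.round(4),len(p))
    m=sub(blue(f),tb);yy,xx=np.nonzero(m);P=pts(s)
    q=P[yy,xx];q=q[(q[:,2]>.097)&(q[:,2]<.106)];print(" top",q.mean(0).round(4),np.median(q,0).round(4),len(q), ((q.min(0)+q.max(0))/2).round(4))
# stand edges: outline of green plate via minAreaRect in world
s=np.load("top0.npz");m=green(s["frame"]);yy,xx=np.nonzero(m[160:235,230:305]);p=np.array([ray(s,a+230,b+160,.060)[:2] for a,b in zip(xx,yy)]).astype(np.float32);print(cv2.minAreaRect(p))
E
```

```text
top green comps [((np.int32(250), np.int32(180), np.int32(14), np.int32(3), np.int32(26)), array([254.81, 180.62])), ((np.int32(254), np.int32(185), np.int32(24), np.int32(24), np.int32(129)), array([265.16, 196.77]))]
 ring ((265.34405517578125, 196.10968017578125), (22.362316131591797, 22.784330368041992), 38.8899040222168) [0.4859 0.077  0.061 ]
 disc [ 0.5504 -0.0982  0.0392] 287
 top [ 0.5543 -0.1018  0.0998] [ 0.5548 -0.1022  0.0997] 93 [ 0.5552 -0.1022  0.1   ]
side green comps [((np.int32(286), np.int32(158), np.int32(19), np.int32(4), np.int32(30)), array([294.3 , 159.07])), ((np.int32(313), np.int32(158), np.int32(5), np.int32(10), np.int32(24)), array([315.42, 161.67])), ((np.int32(286), np.int32(171), np.int32(4), np.int32(9), np.int32(23)), array([287.  , 176.04])), ((np.int32(296), np.int32(175), np.int32(22), np.int32(5), np.int32(57)), array([309.42, 177.91]))]
 ring ((309.5831298828125, 177.84774780273438), (2.626560926437378, 16.277873992919922), 84.50880432128906) [0.5054 0.0363 0.061 ]
 disc [ 0.5537 -0.0946  0.0426] 191
 top [ 0.5536 -0.103   0.1021] [ 0.5538 -0.1035  0.1024] 80 [ 0.5537 -0.1016  0.1014]
((0.48529085516929626, 0.07640457898378372), (0.10193265974521637, 0.1018480509519577), 12.995820999145508)
```

```bash
cat >> h.py <<'E'
def off(st,target,yaw=None):
    """world TCP target -> tool offset mm, rotvec deg"""
    R0=R.from_euler('xyz',st["orientation"]); y=st["orientation"][2] if yaw is None else yaw
    R1=R.from_euler('xyz',[np.pi,0,y])
    return (R0.inv().apply(np.array(target)-st["tcp_pos"])*1000).round(1),(R0.inv()*R1).as_rotvec(degrees=True).round(2)
E
python3 - <<'E'
from h import *
from station import arm
s=np.load("top0.npz");P=pts(s)
q=P[140:300,0:110].reshape(-1,3);q=q[q[:,2]>.03];print("box",q.min(0),q.max(0),np.percentile(q,98,axis=0))
a=P[0:250].reshape(-1,3);a=a[(a[:,2]>.1)];print(a.min(0),a.max(0))
st=arm.read_state();print(off(st,[.554,-.102,.34]))
E
```

```text
box [ 0.24803704 -0.061001    0.03000406] [0.5499868  0.71261034 0.99272275] [0.54153818 0.68719597 0.12839715]
[ 0.30502372 -0.5715864   0.10000969] [0.82810172 0.71261034 0.99272275]
(array([-578.5,  558.8,   64.6]), array([-0.01,  0.11, -0.  ]))
```

carry_out --offset '[[0, 0, -20], [-15, 15, -40], [-45, 44, -50], [-80, 77, -50], [-115, 111, -50], [-150, 145, -50], [-185, 179, -45], [-220, 213, -40], [-255, 247, -35], [-290, 280, -30], [-325, 314, -20], [-360, 348, -10], [-395, 382, 0], [-430, 415, 10], [-465, 449, 20], [-500, 483, 30], [-535, 517, 40], [-560, 541, 50], [-575, 555, 60], [-578.5, 559, 65]]' --rotation '[[0, 0, 0], [0, 0, 0], [0, 0, 0], [0, 0, 0], [0, 0, 0], [0, 0, 0], [0, 0, 0], [0, 0, 0], [0, 0, 0], [0, 0, 0], [0, 0, 0], [0, 0, 0], [0, 0, 0], [0, 0, 0], [0, 0, 0], [0, 0, 0], [0, 0, 0], [0, 0, 0], [0, 0, 0], [0, 0.1, 0]]' --gripper 85 --force 60

```text
clock: 2.1
tcp_pos: [0.5543, -0.104, 0.3378]
orientation: [-3.139, 0.0, 1.259]
force: [-0.0, 0.3, 0.3]
gripper_width: 0.0853
```

```bash
python3 - <<'E'
from h import *
from station import arm,cams
s=cams.snapshot("wrist");cv2.imwrite("pics/w1.png",s["frame"]);np.savez("w1.npz",**s);print(s["mtx"],s["position"],s["attitude"])
st=arm.read_state();print(st)
print(off(st,[.554,-.102,.26]),off(st,[.554,-.102,.233]))
E
```

```text
[[309.70691629   0.         317.98732694]
 [  0.         309.70691629 196.74873231]
 [  0.           0.           1.        ]] [ 0.48842951 -0.08345955  0.30707469] [2.87195988e+00 1.16761919e-03 1.25923100e+00]
{'clock': 2.15, 'qpos': array([-2.79672513e-01, -1.30287590e-02,  1.90918052e+00, -9.37606235e-05,
        1.24890634e+00, -1.53957924e+00]), 'joint_vel': array([ 0.03493758, -0.03539375,  0.0201397 ,  0.00478191,  0.03330798,
        0.01849165]), 'tau': array([ 8.00464069e-03, -3.64510775e+01, -3.66409171e+01,  2.94876646e-02,
        1.64389412e-02, -4.40682191e-02]), 'tcp_pos': array([ 0.55412512, -0.1033873 ,  0.33731193]), 'orientation': array([-3.13813167e+00,  1.96961843e-04,  1.25993688e+00]), 'force': array([-0.6840796 , -0.52730935, -0.45479368]), 'ft_torque': array([-0.00562936, -0.00515683, -0.01194213]), 'gripper_width': 0.0852227142999408}
(array([ 1.3, -0.3, 77.3]), array([-0.2 ,  0.01, -0.  ])) (array([  1.3,  -0.2, 104.3]), array([-0.2 ,  0.01, -0.  ]))
```

View pics/w1.png

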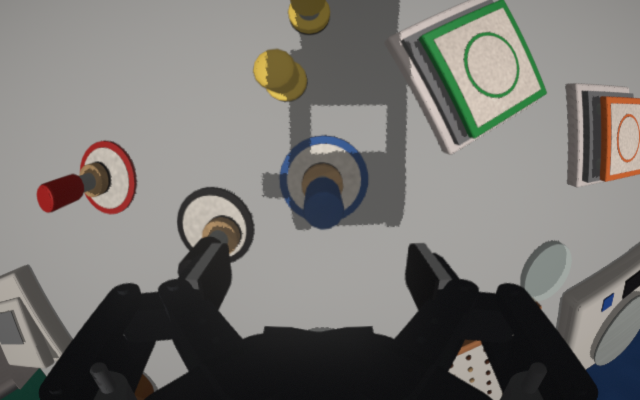

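The wrist view shows the blue stamp midway between the fingers: grip top at (324,205), disc at (324,180), and the green ring at (491,65). I'll refine the positions with the fisheye calibration.

```bash
cat >> h.py <<'E'
def wray(s,uv,h):
    K=s["mtx"];f=K[0,0];d=(np.atleast_2d(uv)-K[:2,2])/f;t=np.hypot(*d.T)[:,None]
    v=np.hstack([d/np.maximum(t,1e-9)*np.sin(t),np.cos(t)])@R.from_euler('xyz',s["attitude"]).as_matrix().T
    return s["position"]+v*((h-s["position"][2])/v[:,2:])
def circ(p):
    from scipy.optimize import least_squares
    r=least_squares(lambda q:np.hypot(*(p-q[:2]).T)-q[2],[*p.mean(0),.04],loss="soft_l1",f_scale=.001);return r.x.round(4)
E
python3 - <<'E'
from h import *
s=np.load("w1.npz");f=s["frame"].astype(int);v,u=np.indices(f.shape[:2])
g=(f[...,1]-np.maximum(f[...,0],f[...,2]))>25
m=g&(np.hypot(u-491,v-65)<38)
print("ring",circ(wray(s,np.stack([u[m],v[m]],1),.061)[:,:2]),m.sum())
m=(f[...,0]-f[...,2]>35)&(np.hypot(u-324,v-180)<50)&(np.abs(u-323)<50)&~((abs(u-323)<22)&(v>175))
print("disc",circ(wray(s,np.stack([u[m],v[m]],1),.006)[:,:2]),m.sum())
# foot: predicted outline of foot and grip top
h=cv2.resize(s["frame"][110:260,240:400],None,fx=4,fy=4,interpolation=2)
cv2.imwrite("pics/w1c.png",h)
m=(f[...,0]-f[...,2]>25)&(abs(u-323)<22)&(v>178)&(v<230)
p=pts(s);yy,xx=np.nonzero(m);print("grip px",xx.min(),xx.max(),yy.max())
print("axis y", wray(s,[[(xx.min()+xx.max())/2,206]],.101))
E
```

```text
ring [0.4856 0.0773 0.0283] 594
disc [ 0.5531 -0.0992  0.0412] 762
grip px 302 344 227
axis y [[ 0.54999583 -0.099873    0.101     ]]
```

View pics/w1c.png

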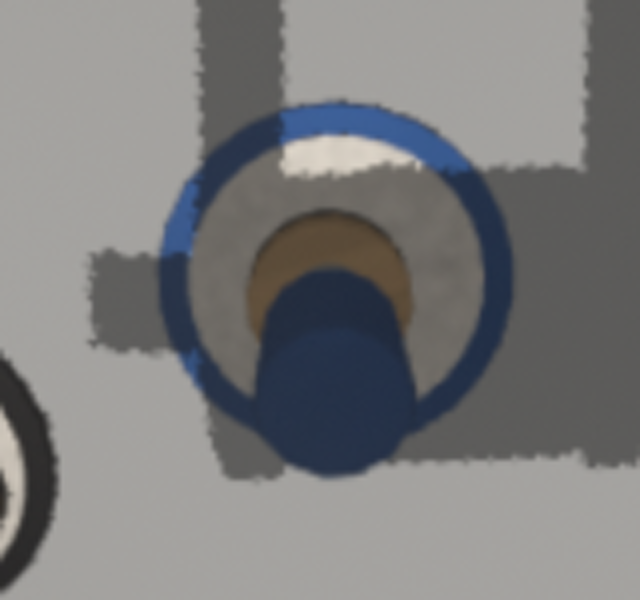

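```bash
python3 - <<'E'
from h import *
from station import arm
s=np.load("w1.npz")
print("top",wray(s,[[324.2,210.2]],.101))
print("foot L,R,top",wray(s,[[302,182],[343,182],[322.5,162.5]],.024))
print(off(arm.read_state(),[.5535,-.102,.233]))
R0=R.from_euler('xyz',arm.read_state()["orientation"]);print(R0.as_matrix())
E
```

```text
top [[ 0.55318401 -0.10000293  0.101     ]]
foot L,R,top [[ 0.54454787 -0.11762674  0.024     ]
 [ 0.55631225 -0.08100491  0.024     ]
 [ 0.53282336 -0.0937241   0.024     ]]
(array([  1.2,  -0.7, 104.3]), array([-0.2 ,  0.01, -0.  ]))
[[ 3.05876995e-01  9.52065127e-01 -3.35534570e-03]
 [ 9.52071019e-01 -3.05875818e-01  8.71114008e-04]
 [-1.96961842e-04 -3.46098114e-03 -9.99993991e-01]]
```

carry_out --offset '[[1, -1, 15], [2, -1, 35], [2, -1, 55], [2, -1, 75], [2, -1, 90], [2, -1, 100], [2, -1, 105], [2, -1, 105], [2, -1, 105]]' --rotation '[[-0.2, 0, 0], [-0.2, 0, 0], [-0.2, 0, 0], [-0.2, 0, 0], [-0.2, 0, 0], [-0.2, 0, 0], [-0.2, 0, 0], [-0.2, 0, 0], [-0.2, 0, 0]]'

```text
clock: 3.05
tcp_pos: [0.5538, -0.1011, 0.2331]
orientation: [3.14, 0.0, 1.26]
force: [0.8, -0.8, -0.0]
gripper_width: 0.0852
```

```bash
python3 - <<'E'
from h import *
from station import arm,cams
s=cams.snapshot("wrist");cv2.imwrite("pics/w2.png",s["frame"])
s=cams.snapshot("side");cv2.imwrite("pics/s2.png",cv2.resize(s["frame"][130:290,230:430],None,fx=4,fy=4,interpolation=2)[:600])
st=arm.read_state();print(st["tcp_pos"],st["orientation"],st["force"],st["clock"])
print(off(st,[.5533,-.101,.2325]))
E
```

```text
[ 0.55390634 -0.10121255  0.23338714] [3.13970133e+00 9.68186311e-05 1.25988920e+00] [ 0.35631431  0.77325533 -0.04407166] 3.15
(array([ 0. , -0.6,  0.9]), array([0.11, 0.01, 0.  ]))
```

View pics/w2.png

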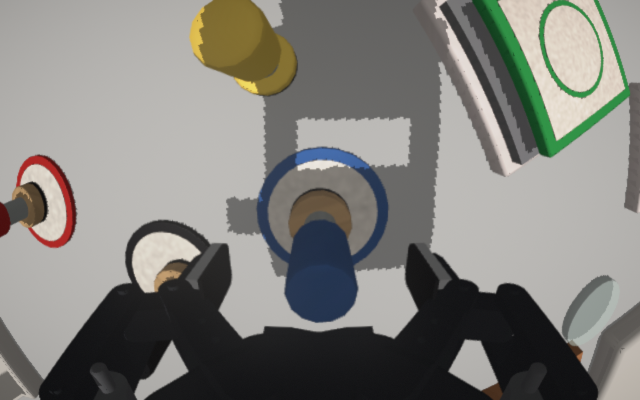

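View pics/s2.png

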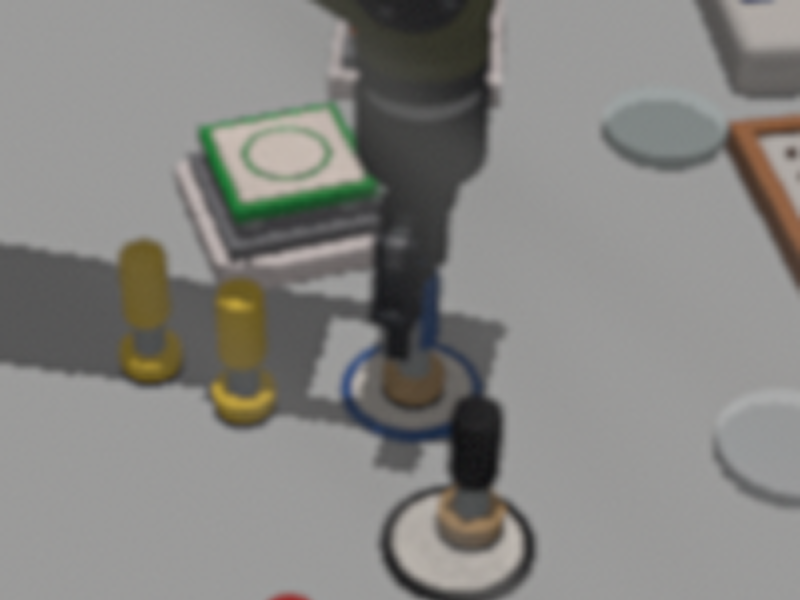

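The blue grip top is at (321,290), centred between the fingertips. I'll close now.

carry_out --offset '[[0, 0, 0], [0, 0, 0], [0, 0, 0], [0, 0, 0], [0, 0, 0], [0, 0, 0], [0, 0, 0], [0, 0, 0], [0, 0, 0], [0, 0, 0], [0, 0, 0], [0, 0, 0]]' --rotation '[[0, 0, 0], [0, 0, 0], [0, 0, 0], [0, 0, 0], [0, 0, 0], [0, 0, 0], [0, 0, 0], [0, 0, 0], [0, 0, 0], [0, 0, 0], [0, 0, 0], [0, 0, 0]]' --gripper 20 --force 60

```text
clock: 4.35
tcp_pos: [0.554, -0.1013, 0.2336]
orientation: [3.139, 0.0, 1.26]
force: [-0.7, 0.8, 4.1]
gripper_width: 0.0287
```

```bash
python3 - <<'E'
from h import *
from station import arm,cams
st=arm.read_state();print(st["tcp_pos"],st["orientation"],st["force"],st["gripper_width"],st["clock"])
s=cams.snapshot("wrist");cv2.imwrite("pics/w3.png",s["frame"])
E
```

```text
[ 0.55400219 -0.10127416  0.23361645] [3.13934604e+00 1.19092789e-04 1.25985003e+00] [-0.65072184  0.75210525  4.0953845 ] 0.02865496581910314 4.35
```

View pics/w3.png

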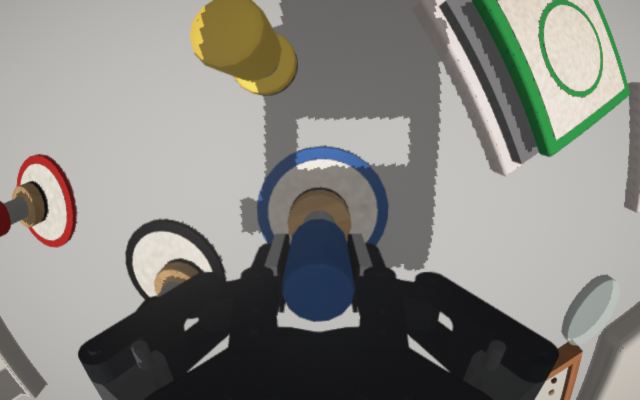

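Grip is at 28.7 mm. Now lift.

carry_out --offset '[[0, 0, -5], [0, 0, -15], [0, 0, -30], [0, 0, -50], [0, 0, -70], [0, 0, -90], [0, 0, -105], [0, 0, -110], [0, 0, -110]]' --rotation '[[0, 0, 0], [0, 0, 0], [0, 0, 0], [0, 0, 0], [0, 0, 0], [0, 0, 0], [0, 0, 0], [0, 0, 0], [0, 0, 0]]'

```text
clock: 5.3
tcp_pos: [0.5539, -0.1012, 0.3448]
orientation: [3.137, 0.0, 1.26]
force: [-0.7, -0.3, -1.9]
gripper_width: 0.0286
```

```bash
python3 - <<'E'
from h import *
from station import arm,cams
st=arm.read_state();print(st["tcp_pos"],st["orientation"],st["force"],st["gripper_width"],st["clock"])
s=cams.snapshot("wrist");cv2.imwrite("pics/w4.png",s["frame"]);np.savez("w4.npz",**s)
f=s["frame"].astype(int);v,u=np.indices(f.shape[:2])
m=(f[...,0]-f[...,2]>35)&(v<235)&(np.hypot(u-322,v-170)<60)&~((abs(u-320)<40)&(v>190))
yy,xx=np.nonzero(m);print("disc",circ(wray(s,np.stack([xx,yy],1),.006)[:,:2]))
print(off(st,[.4856,.0773,.335]))
s=cams.snapshot("side");cv2.imwrite("pics/s4.png",cv2.resize(s["frame"][110:250,260:420],None,fx=4,fy=4,interpolation=2))
E
```

```text
[ 0.55391269 -0.10120129  0.34480697] [3.13729967e+00 3.05792388e-05 1.25983606e+00] [-0.69702565 -0.27024109 -1.90213373] 0.028560827443469376 5.3
disc [ 0.5525 -0.0987  0.041 ]
(array([ 149. , -119.7,    9.3]), array([0.25, 0.  , 0.  ]))
```

View pics/w4.png

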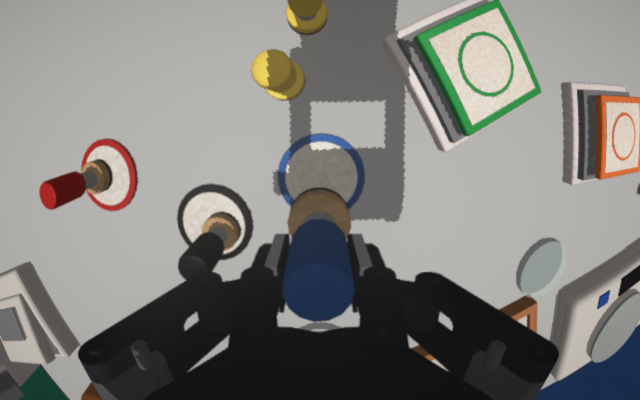

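View pics/s4.png

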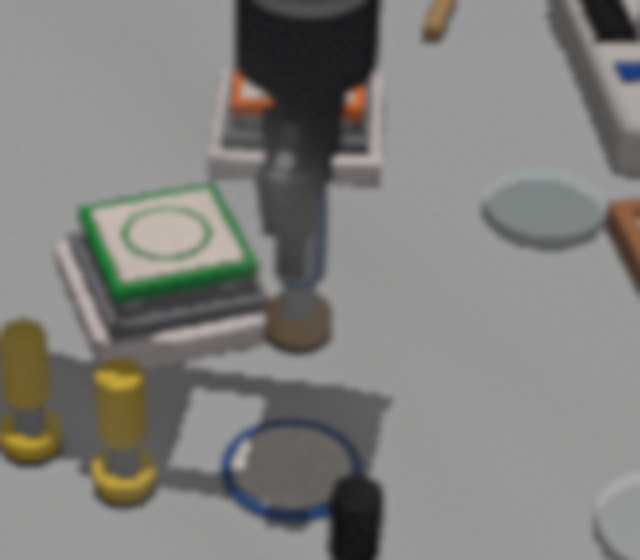

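carry_out --offset '[[8, -6, 0], [25, -20, 0], [45, -36, 0], [65, -52, 0], [85, -68, 0], [105, -84, 0], [123, -99, 3], [137, -110, 6], [145, -116, 9], [149, -120, 10], [149, -120, 10], [149, -120, 10]]' --rotation '[[0.2, 0, 0], [0.2, 0, 0], [0.2, 0, 0], [0.2, 0, 0], [0.2, 0, 0], [0.2, 0, 0], [0.2, 0, 0], [0.2, 0, 0], [0.2, 0, 0], [0.2, 0, 0], [0.2, 0, 0], [0.2, 0, 0]]'

```text
clock: 6.6
tcp_pos: [0.4849, 0.0772, 0.3325]
orientation: [-3.139, 0.001, 1.26]
force: [0.1, 0.0, -2.1]
gripper_width: 0.029
```

```bash
python3 - <<'E'
from h import *
from station import arm,cams
st=arm.read_state();print(st["tcp_pos"],st["orientation"],st["force"],st["gripper_width"],st["clock"])
s=cams.snapshot("wrist");cv2.imwrite("pics/w5.png",s["frame"]);np.savez("w5.npz",**s)
f=s["frame"].astype(int);v,u=np.indices(f.shape[:2])
g=(f[...,1]-np.maximum(f[...,0],f[...,2]))>25
m=g&(abs(u-320)<60)
n,l,stt,c=cv2.connectedComponentsWithStats(g.astype(np.uint8));print([(list(map(int,stt[i])),c[i].round()) for i in range(1,n) if stt[i,4]>40])
for i in range(1,n):
    if stt[i,4]>40:
        m=l==i;print(circ(wray(s,np.stack([u[m],v[m]],1),.061)[:,:2]))
print(off(st,[.4856,.0773,.295]))
s=cams.snapshot("side");cv2.imwrite("pics/s5.png",cv2.resize(s["frame"][70:210,240:400],None,fx=4,fy=4,interpolation=2))
E
```

```text
[0.48494705 0.07717146 0.33254185] [-3.13883602e+00  5.01306641e-04  1.25954393e+00] [ 0.10514646  0.04498453 -2.09879494] 0.028968440050796306 6.6
[([239, 116, 160, 122, 2878], array([320., 172.])), ([284, 164, 73, 53, 517], array([320., 183.]))]
[0.4848 0.0786 0.0514]
[0.4853 0.0778 0.0282]
(array([ 0.3,  0.7, 37.5]), array([-0.16,  0.03, -0.  ]))
```

View pics/w5.png

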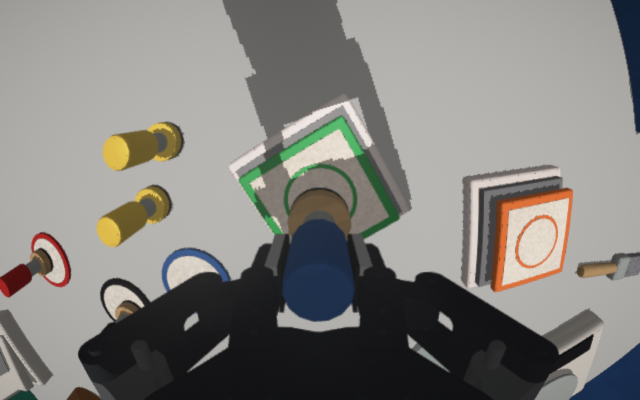

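View pics/s5.png

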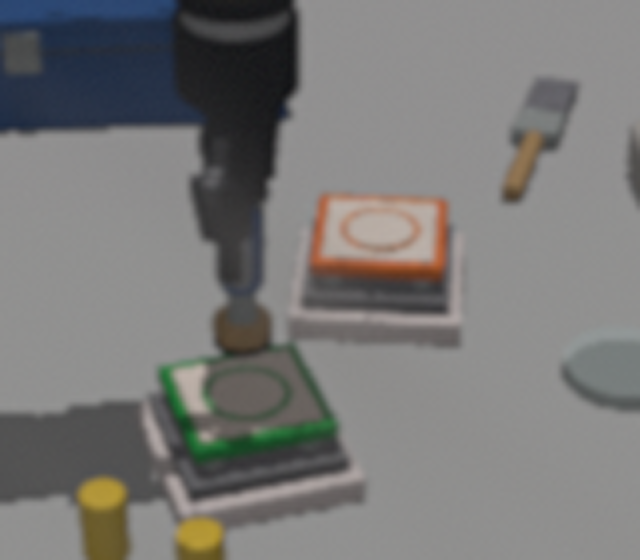

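Held stamp is above the green ring (ring at (320,183) in the wrist view, TCP within about 1 mm of it). Descending to just above the card.

carry_out --offset '[[0, 0, 6], [0, 0, 14], [0, 0, 22], [0, 1, 29], [0, 1, 34], [0, 1, 37], [0, 1, 38], [0, 1, 38]]' --rotation '[[-0.2, 0, 0], [-0.2, 0, 0], [-0.2, 0, 0], [-0.2, 0, 0], [-0.2, 0, 0], [-0.2, 0, 0], [-0.2, 0, 0], [-0.2, 0, 0]]'

```text
clock: 7.5
tcp_pos: [0.486, 0.0767, 0.2947]
orientation: [3.141, 0.0, 1.259]
force: [0.2, -0.2, -1.1]
gripper_width: 0.0289
```

```bash
python3 - <<'E'
from h import *
from station import arm,cams
st=arm.read_state();print(st["tcp_pos"],st["orientation"],st["force"],st["gripper_width"],st["clock"])
print(off(st,[.4856,.0776,.2886]))
s=cams.snapshot("side");cv2.imwrite("pics/s6.png",cv2.resize(s["frame"][70:210,240:400],None,fx=4,fy=4,interpolation=2))
s=cams.snapshot("wrist");cv2.imwrite("pics/w6.png",cv2.resize(s["frame"][90:330,200:440],None,fx=2.5,fy=2.5,interpolation=2))
E
```

```text
[0.48599611 0.07672041 0.29473914] [3.14058400e+00 2.09938462e-04 1.25905934e+00] [ 0.17754195 -0.20488106 -1.06808773] 0.028860924560785352 7.5
(array([ 0.7, -0.7,  6.1]), array([0.06, 0.01, 0.  ]))
```

View pics/s6.png

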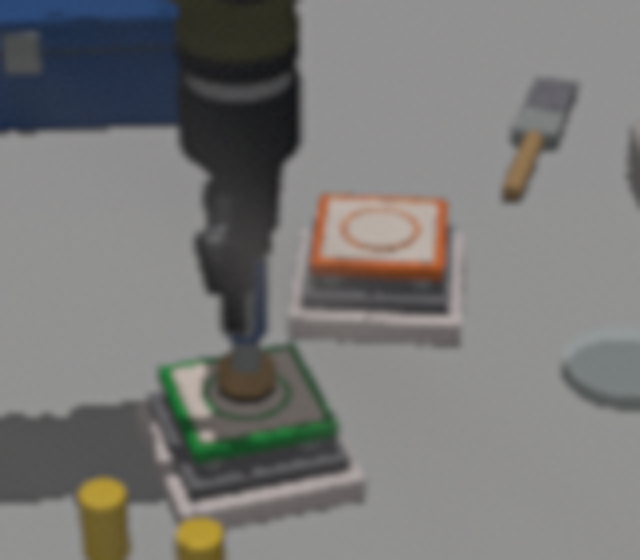

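View pics/w6.png

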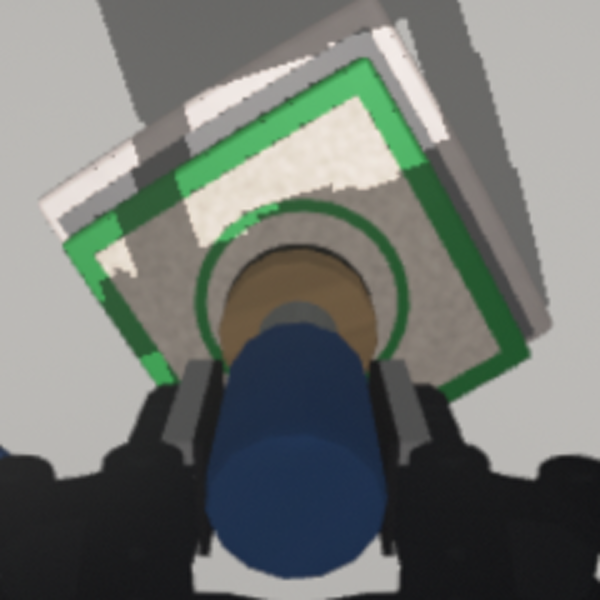

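The foot is centred inside the ring in both views, just clear of the card. Lowering gently.

carry_out --offset '[[0.5, -0.5, 1], [0.5, -0.5, 2], [0.5, -0.5, 3], [0.5, -0.5, 4], [0.5, -0.5, 5], [0.5, -0.5, 6], [0.5, -0.5, 7], [0.5, -0.5, 8], [0.5, -0.5, 8]]' --rotation '[[0, 0, 0], [0, 0, 0], [0, 0, 0], [0, 0, 0], [0, 0, 0], [0, 0, 0], [0, 0, 0], [0, 0, 0], [0, 0, 0]]'

```text
clock: 8.5
tcp_pos: [0.4859, 0.0774, 0.2875]
orientation: [3.14, 0.0, 1.259]
force: [-1.8, -0.1, 2.9]
gripper_width: 0.0287
```

```bash
python3 - <<'E'
from station import arm
st=arm.read_state();print({k:st[k] for k in("tcp_pos","orientation","force","ft_torque","gripper_width")})
E
```

```text
{'tcp_pos': array([0.48591466, 0.07735564, 0.28748863]), 'orientation': array([3.13980019e+00, 3.72086523e-05, 1.25913268e+00]), 'force': array([-1.82559019, -0.08792777,  2.86131959]), 'ft_torque': array([-0.07208625,  0.24549785, -0.00933539]), 'gripper_width': 0.028682532508208656}
```

Contact as expected (about 4 N over the free baseline). Pressing about 5 mm more and holding for a second.

carry_out --offset '[[0, 0, 0.8], [0, 0, 1.6], [0, 0, 2.4], [0, 0, 3.2], [0, 0, 4], [0, 0, 4.6], [0, 0, 5], [0, 0, 5]]' --rotation '[[0, 0, 0], [0, 0, 0], [0, 0, 0], [0, 0, 0], [0, 0, 0], [0, 0, 0], [0, 0, 0], [0, 0, 0]]'

```text
clock: 9.3
tcp_pos: [0.486, 0.0773, 0.2827]
orientation: [3.14, 0.0, 1.259]
force: [-3.5, -0.2, 6.1]
gripper_width: 0.0288
```

```bash
python3 - <<'E'
from h import *
from station import arm,cams
st=arm.read_state();print({k:st[k] for k in("clock","tcp_pos","orientation","force","ft_torque","gripper_width")})
s=cams.snapshot("side");cv2.imwrite("pics/s7.png",cv2.resize(s["frame"][110:210,250:350],None,fx=6,fy=6,interpolation=2))
s=cams.snapshot("wrist");cv2.imwrite("pics/w7.png",cv2.resize(s["frame"][90:330,200:440],None,fx=2.5,fy=2.5,interpolation=2))
E
```

```text
{'clock': 9.3, 'tcp_pos': array([0.48601727, 0.07732391, 0.28274723]), 'orientation': array([3.13959033e+00, 1.43971472e-05, 1.25905190e+00]), 'force': array([-3.49235777, -0.20975919,  6.09153247]), 'ft_torque': array([-0.17196353,  0.5624702 , -0.01446509]), 'gripper_width': 0.028777850254343217}
```

View pics/s7.png

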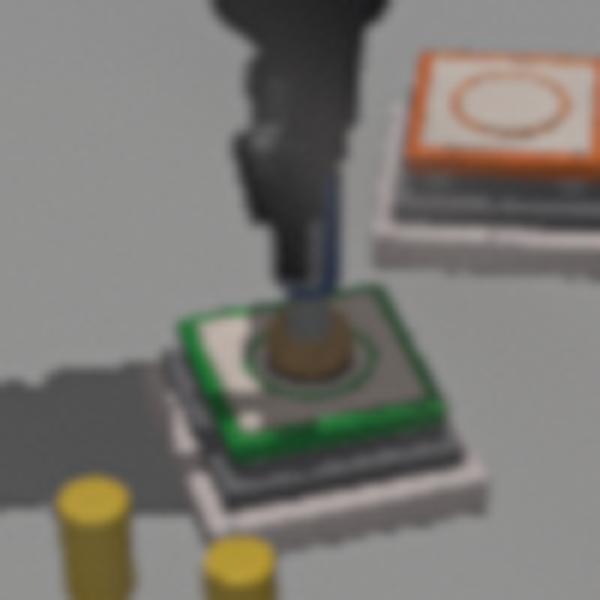

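View pics/w7.png

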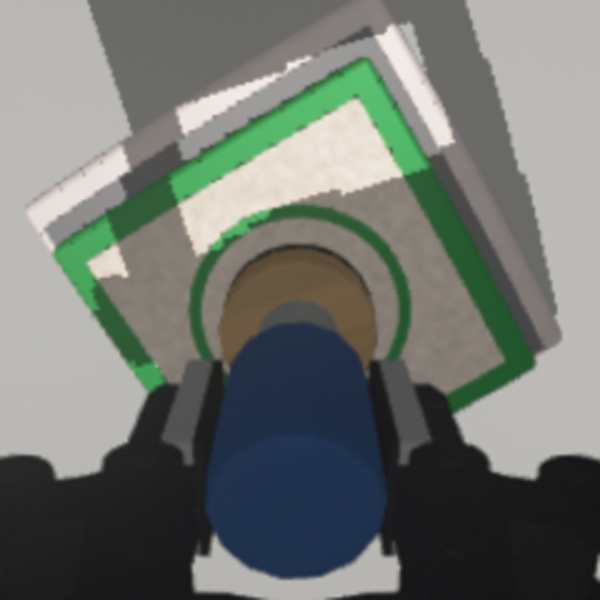

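Plate is down about 6 mm with roughly 7–8 N, foot centred in the ring. Hold 1 s.

carry_out --offset '[[0, 0, 0.3], [0, 0, 0.3], [0, 0, 0.3], [0, 0, 0.3], [0, 0, 0.3], [0, 0, 0.3], [0, 0, 0.3], [0, 0, 0.3], [0, 0, 0.3], [0, 0, 0.3]]' --rotation '[[0, 0, 0], [0, 0, 0], [0, 0, 0], [0, 0, 0], [0, 0, 0], [0, 0, 0], [0, 0, 0], [0, 0, 0], [0, 0, 0], [0, 0, 0]]'

```text
clock: 10.4
tcp_pos: [0.4861, 0.0773, 0.2827]
orientation: [3.14, 0.0, 1.259]
force: [-3.7, 0.6, 5.4]
gripper_width: 0.0289
```

```bash
python3 - <<'E'
from h import *
from station import arm,cams
st=arm.read_state();print({k:st[k] for k in("clock","tcp_pos","orientation","force","ft_torque","gripper_width")})
E
```

```text
{'clock': 10.4, 'tcp_pos': array([0.4860591 , 0.07732257, 0.28273883]), 'orientation': array([3.13967841e+00, 1.07353999e-04, 1.25908744e+00]), 'force': array([-3.66003303,  0.58592989,  5.44690087]), 'ft_torque': array([-0.1442128 ,  0.63154869, -0.0930752 ]), 'gripper_width': 0.028944814641655874}
```

```bash
python3 - <<'E'
from h import *
from station import cams
s=cams.snapshot("side");P=pts(s);P0=pts(np.load("side0.npz"))
for p in(P0,P):
    q=p.reshape(-1,3);m=(np.hypot(q[:,0]-.4856,q[:,1]-.0773)<.045)&(q[:,1]<.06)&(q[:,2]>.04)&(q[:,2]<.08);print(np.median(q[m,2]),m.sum())
E
```

```text
0.062634499945454 160
0.05835647414666889 165
```

Depth shows the plate about 4.3 mm down, against 5.9 mm from the arm. I'll add 1 mm to be safe, hold, and then lift straight up.

carry_out --offset '[[0, 0, 0.5], [0, 0, 1], [0, 0, 1.3], [0, 0, 1.3], [0, 0, 1.3], [0, 0, 1.3], [0, 0, 1.3], [0, 0, 1.3], [0, 0, 1.3], [0, 0, 1.3], [0, 0, 1.3], [0, 0, 1.3]]' --rotation '[[0, 0, 0], [0, 0, 0], [0, 0, 0], [0, 0, 0], [0, 0, 0], [0, 0, 0], [0, 0, 0], [0, 0, 0], [0, 0, 0], [0, 0, 0], [0, 0, 0], [0, 0, 0]]'

```text
clock: 11.65
tcp_pos: [0.4861, 0.0773, 0.2819]
orientation: [3.14, 0.0, 1.259]
force: [-2.7, 0.2, 5.1]
gripper_width: 0.029
```

```bash
python3 - <<'E'
from h import *
from station import arm,cams
st=arm.read_state();print({k:st[k] for k in("clock","tcp_pos","orientation","force","ft_torque","gripper_width")})
s=cams.snapshot("side");P=pts(s);P0=pts(np.load("side0.npz"))
for p in(P0,P):
    q=p[140:200,260:340].reshape(-1,3);d=q[:,:2]-[.4856,.0773];a=np.deg2rad(13);e=d@np.array([[np.cos(a),-np.sin(a)],[np.sin(a),np.cos(a)]])
    m=(abs(e).max(1)<.045)&(np.hypot(*d.T)>.032)&(e[:,0]>0)&(q[:,2]>.04)&(q[:,2]<.08);print(np.median(q[m,2]),m.sum())
s=cams.snapshot("wrist");cv2.imwrite("pics/w8.png",cv2.resize(s["frame"][90:330,200:440],None,fx=2.5,fy=2.5,interpolation=2))
E
```

```text
{'clock': 11.65, 'tcp_pos': array([0.48612587, 0.0773156 , 0.28185241]), 'orientation': array([3.13970753e+00, 2.02661807e-04, 1.25908332e+00]), 'force': array([-2.71877639,  0.20886326,  5.09168782]), 'ft_torque': array([-0.18109597,  0.66828064, -0.05863366]), 'gripper_width': 0.028966795264196172}
0.0625357298099396 210
0.05704733495586012 176
```

View pics/w8.png

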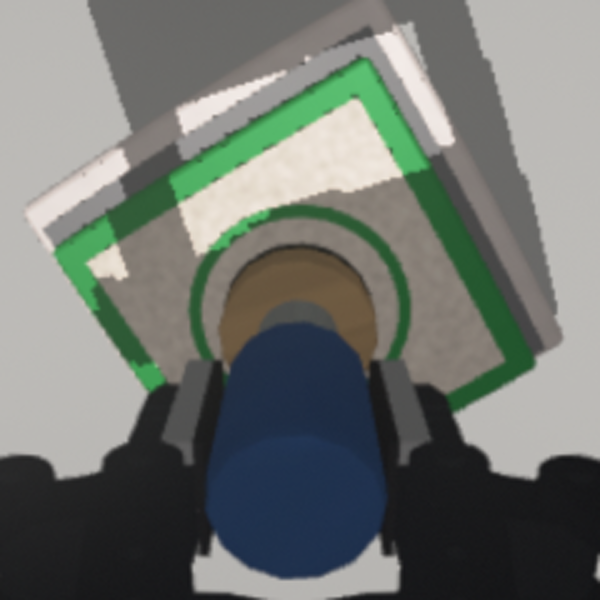

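The plate is about 5.5–6 mm down and the stamp is steady and centred. Lifting straight up.

carry_out --offset '[[0, 0, -1], [0, 0, -2.5], [0, 0, -4], [0, 0, -6], [0, 0, -8], [0, 0, -11], [0, 0, -15], [0, 0, -20], [0, 0, -26], [0, 0, -33], [0, 0, -40], [0, 0, -46], [0, 0, -50], [0, 0, -50], [0, 0, -50]]' --rotation '[[0, 0, 0], [0, 0, 0], [0, 0, 0], [0, 0, 0], [0, 0, 0], [0, 0, 0], [0, 0, 0], [0, 0, 0], [0, 0, 0], [0, 0, 0], [0, 0, 0], [0, 0, 0], [0, 0, 0], [0, 0, 0], [0, 0, 0]]'

```text
clock: 13.25
tcp_pos: [0.486, 0.0774, 0.3318]
orientation: [3.14, 0.0, 1.259]
force: [0.4, 0.2, -1.8]
gripper_width: 0.0286
```

```bash
python3 - <<'E'
from h import *
from station import arm,cams
st=arm.read_state();print({k:st[k] for k in("clock","tcp_pos","orientation","force","gripper_width")})
s=cams.snapshot("wrist");cv2.imwrite("pics/w9.png",cv2.resize(s["frame"][90:330,200:440],None,fx=2.5,fy=2.5,interpolation=2))
print(off(st,[.5535,-.1005,.340],1.259))
E
```

```text
{'clock': 13.25, 'tcp_pos': array([0.48597026, 0.07739017, 0.33180401]), 'orientation': array([3.13975591e+00, 2.17678072e-04, 1.25915830e+00]), 'force': array([ 0.44193213,  0.19065354, -1.76791193]), 'gripper_width': 0.02857325577973496}
(array([-148.6,  118.8,   -7.9]), array([0.11, 0.01, 0.01]))
```

View pics/w9.png

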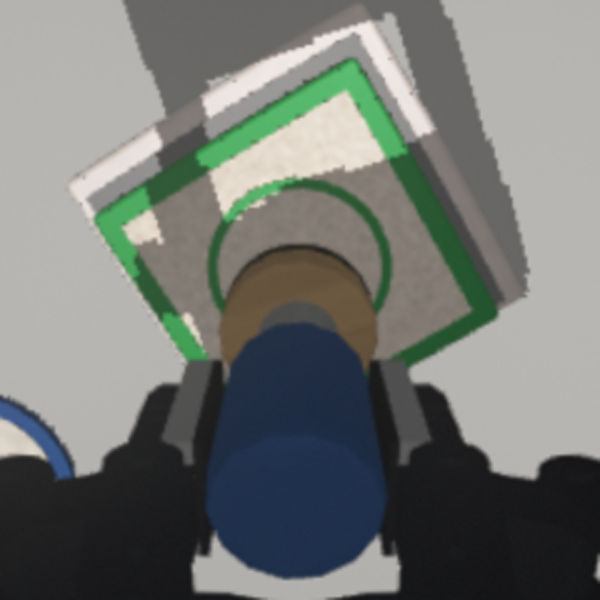

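The stamp is lifted clear, unchanged in the grip, with the plate back up. Returning to the blue disc.

carry_out --offset '[[-8, 6, -3], [-25, 20, -6], [-45, 36, -8], [-65, 52, -8], [-85, 68, -8], [-105, 84, -8], [-123, 98, -8], [-137, 109, -8], [-145, 116, -8], [-149, 119, -8], [-149, 119, -8], [-149, 119, -8]]' --rotation '[[0.1, 0, 0], [0.1, 0, 0], [0.1, 0, 0], [0.1, 0, 0], [0.1, 0, 0], [0.1, 0, 0], [0.1, 0, 0], [0.1, 0, 0], [0.1, 0, 0], [0.1, 0, 0], [0.1, 0, 0], [0.1, 0, 0]]'

```text
clock: 14.5
tcp_pos: [0.5533, -0.1004, 0.3396]
orientation: [-3.141, 0.0, 1.26]
force: [-1.2, 0.6, -0.9]
gripper_width: 0.0284
```

```bash
python3 - <<'E'
from h import *
from station import arm,cams
st=arm.read_state();print({k:st[k] for k in("clock","tcp_pos","orientation","force","gripper_width")})
s=cams.snapshot("wrist");cv2.imwrite("pics/w10.png",s["frame"])
print(off(st,[.5535,-.1000,.236],1.259))
E
```

```text
{'clock': 14.5, 'tcp_pos': array([ 0.55333059, -0.10041933,  0.33959255]), 'orientation': array([-3.14063317e+00,  1.21533748e-04,  1.25965720e+00]), 'force': array([-1.23217227,  0.56732733, -0.90453034]), 'gripper_width': 0.02836890934797367}
(array([5.000e-01, 1.000e-01, 1.036e+02]), array([-0.05,  0.01,  0.04]))
```

View pics/w10.png

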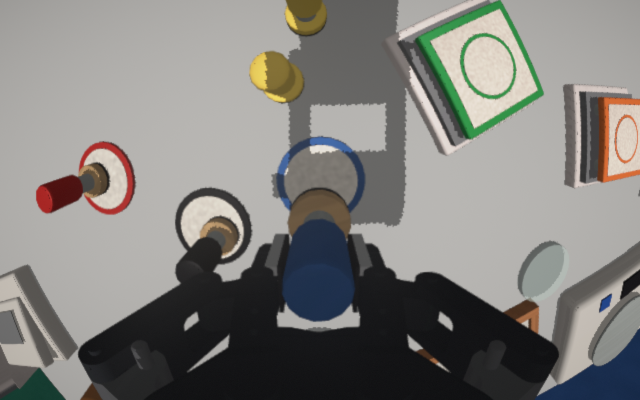

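The stamp is over the disc, same view as after picking. Lowering.

carry_out --offset '[[0, 0, 8], [0, 0, 22], [0, 0, 38], [0, 0, 54], [0, 0, 70], [0, 0, 83], [0, 0, 92], [0, 0, 98], [0, 0, 101], [0, 0, 103], [0, 0, 104], [0, 0, 105], [0, 0, 105], [0, 0, 105]]' --rotation '[[0, 0, 0], [0, 0, 0], [0, 0, 0], [0, 0, 0], [0, 0, 0], [0, 0, 0], [0, 0, 0], [0, 0, 0], [0, 0, 0], [0, 0, 0], [0, 0, 0], [0, 0, 0], [0, 0, 0], [0, 0, 0]]'

```text
clock: 15.95
tcp_pos: [0.5533, -0.1003, 0.2349]
orientation: [-3.141, 0.0, 1.26]
force: [-0.0, 0.6, -0.9]
gripper_width: 0.0289
```

```bash
python3 - <<'E'
from h import *
from station import arm,cams
st=arm.read_state();print({k:st[k] for k in("clock","tcp_pos","orientation","force","gripper_width")})
s=cams.snapshot("side");cv2.imwrite("pics/s11.png",cv2.resize(s["frame"][170:270,280:380],None,fx=6,fy=6,interpolation=2))
E
```

```text
{'clock': 15.95, 'tcp_pos': array([ 0.55328778, -0.10029422,  0.23494312]), 'orientation': array([-3.14133990e+00,  1.51225412e-04,  1.25993447e+00]), 'force': array([-0.00712823,  0.59864085, -0.93584231]), 'gripper_width': 0.028881319483393546}
```

View pics/s11.png

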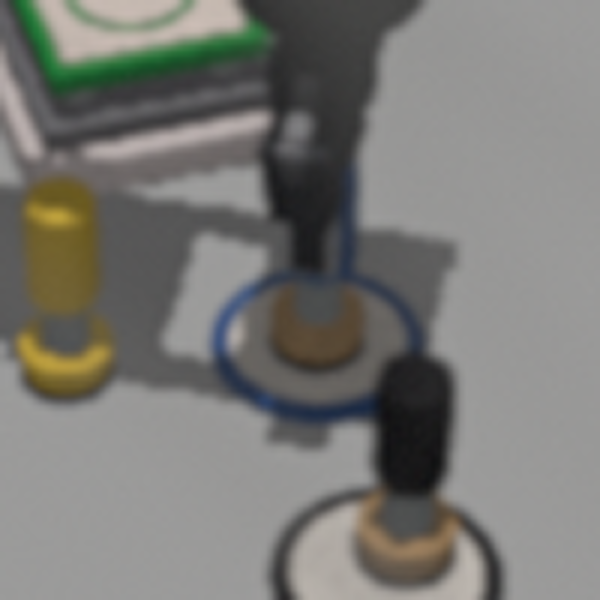

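The foot is central on the disc and about 1 mm up. I'll ease down until contact.

carry_out --offset '[[0, 0, 0.5], [0, 0, 1], [0, 0, 1.5], [0, 0, 2], [0, 0, 2], [0, 0, 2]]' --rotation '[[0, 0, 0], [0, 0, 0], [0, 0, 0], [0, 0, 0], [0, 0, 0], [0, 0, 0]]'

```text
clock: 16.6
tcp_pos: [0.5535, -0.1003, 0.2336]
orientation: [3.141, 0.0, 1.26]
force: [-2.6, 0.1, 4.8]
gripper_width: 0.0285
```

Seated (same height as at pick-up, about 6 N bearing). Opening.

carry_out --offset '[[0, 0, 0], [0, 0, 0], [0, 0, 0], [0, 0, 0], [0, 0, 0], [0, 0, 0], [0, 0, 0], [0, 0, 0], [0, 0, 0], [0, 0, 0], [0, 0, 0], [0, 0, 0]]' --rotation '[[0, 0, 0], [0, 0, 0], [0, 0, 0], [0, 0, 0], [0, 0, 0], [0, 0, 0], [0, 0, 0], [0, 0, 0], [0, 0, 0], [0, 0, 0], [0, 0, 0], [0, 0, 0]]' --gripper 85

```text
clock: 17.8
tcp_pos: [0.5535, -0.1003, 0.2336]
orientation: [3.141, 0.0, 1.26]
force: [0.2, -0.9, 0.1]
gripper_width: 0.0852
```

carry_out --offset '[[0, 0, -5], [0, 0, -15], [0, 0, -30], [0, 0, -50], [0, 0, -70], [0, 0, -90], [0, 0, -110], [0, 0, -125], [0, 0, -135], [0, 0, -140], [0, 0, -140]]' --rotation '[[0, 0, 0], [0, 0, 0], [0, 0, 0], [0, 0, 0], [0, 0, 0], [0, 0, 0], [0, 0, 0], [0, 0, 0], [0, 0, 0], [0, 0, 0], [0, 0, 0]]'

```text
clock: 18.9
tcp_pos: [0.5535, -0.1003, 0.3743]
orientation: [3.141, 0.0, 1.26]
force: [-0.5, -1.1, 0.1]
gripper_width: 0.0851
```

```bash
python3 - <<'E'
from h import *
from station import arm,cams
st=arm.read_state();print({k:st[k] for k in("clock","tcp_pos","orientation","force","gripper_width")})
s=cams.snapshot("side");cv2.imwrite("pics/s12.png",cv2.resize(s["frame"][140:270,260:390],None,fx=4.5,fy=4.5,interpolation=2))
P=pts(s);q=P[140:200,260:340].reshape(-1,3);d=q[:,:2]-[.4856,.0773];a=np.deg2rad(13);e=d@np.array([[np.cos(a),-np.sin(a)],[np.sin(a),np.cos(a)]])
m=(abs(e).max(1)<.045)&(np.hypot(*d.T)>.032)&(e[:,0]>0)&(q[:,2]>.04)&(q[:,2]<.08);print(np.median(q[m,2]))
s=cams.snapshot("wrist");cv2.imwrite("pics/w12.png",s["frame"])
E
```

```text
{'clock': 18.9, 'tcp_pos': array([ 0.55353283, -0.10033403,  0.37425366]), 'orientation': array([3.14051539e+00, 1.48904539e-04, 1.25995848e+00]), 'force': array([-0.49311707, -1.06825486,  0.13813634]), 'gripper_width': 0.08512458088063098}
0.06261279284313626
```

View pics/s12.png

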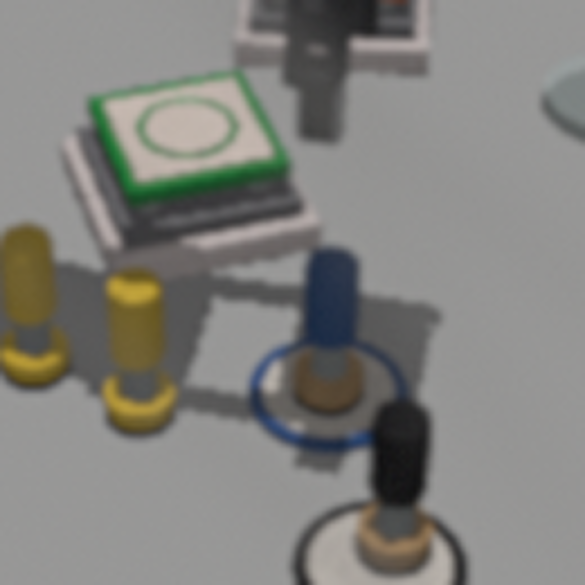

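View pics/w12.png

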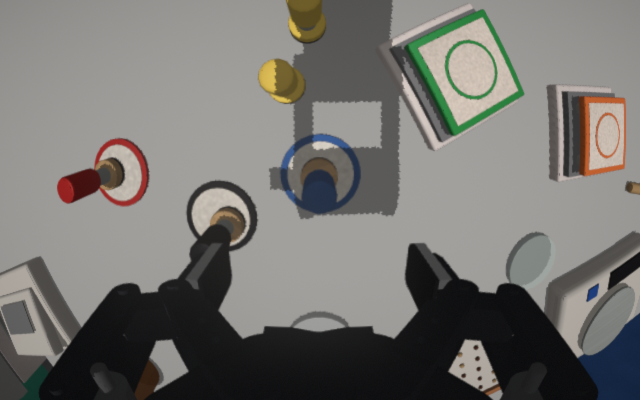

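The stamp stands upright at the middle of the blue disc, the gripper is clear, and the plate's depth reading is back to its starting value (62.6 mm against 62.5–62.6 mm). Handing in.

```bash
python3 -c "
from station import arm
print(arm.hand_in())"
```

```text
the job is handed in; nothing more can be done
None
```

I pressed the blue stamp inside the ring on the green stand, lifted it straight up, and set it back upright on its blue disc. I let go there and handed the job in at about 19 s; no verdict came back.

- **Press:** The stamp stayed within about 1–2 mm of the ring's centre and upright, and I held it down for more than a second. The arm's height put the plate about 6 to 7 mm down. The side camera's depth gave less: 4.3 mm on a rough reading, then 5.5 mm after I pushed about 1 mm further. The wrist read about 7 N after allowing for the stamp's weight. That sensor drifted by 1–2 N and also showed 3–4 N of sideways force (mainly along −x), which I did not explain, but the stamp did not slide or tilt in the pictures.
- **After the lift:** The foot was about 43 mm clear of the card and still over the ring. The wrist picture showed the stamp unchanged in the grip.
- **End:** The last pictures show the stamp upright near the middle of its disc with the open gripper about 140 mm above its release height. The plate's depth reading was back to its starting value. None of the final checks failed.

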